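# Zero the tester, then touch the probe down on the strip and ease it up

## Robot

A 6-joint arm with a two-finger parallel gripper is mounted at the origin on the work surface. World frame = base frame: x ahead of the robot, y to its left, z up, the work surface at z = 0. Lengths are in m, angles in rad, forces in N, time in s.
With the tool pointing down it reaches from about 0.35 to 0.775 m from the base axis. Payload 7.3 kg.
Tool frame: the origin (TCP) lies between the finger pads; the fingertips stand robot.tcp_to_tips ahead of it and the grasp point (between the pads) lies 2 mm behind it (robot.tcp_to_tips is the distance from the TCP to the fingertips, in m); y points along the fingers, x is the direction in which the jaws open and shut, and the axes are right-handed (so a half turn about y gives the same grasp; the last joint's range is limited). The gripper opens to 92 mm and grips with 3 to 60 N. Pads are 19 mm wide; open, the fingers measure 130 mm over their backs; the gripper's body (75 mm by 190 mm) begins 47 mm behind the grasp point.
Start: joints at [1.143, 0.342, 1.524, -0, 1.275, -0.146], TCP at [0.146, 0.504, 0.244] pointing down, gripper open.
Joint ranges: [-2.53, 2.53], [-0.77, 2.02], [0.04, 2.7], [-1, 4.14], [0.28, 2.66], [-3.11, 3.11]. Speed limits (rad/s): [2.57, 2.57, 3.14, 3.14, 3.14, 3.14].

## Interface

Orientations are given as [roll, pitch, yaw] about the fixed x, y, z axes, in that order (R = Rz(yaw) Ry(pitch) Rx(roll)).
In Python, from cell import status, read_camera, get_calibration, robot gives the robot as it stands.
- The arm moves only by the shell command python3 -m creep 'ROWS' [FORCE]. ROWS is JSON, a list of rows, each an object of numbers: "dx", "dy", "dz": the shift along the tool's x, y, z in m; "rx", "ry", "rz": the turn, a rotation vector about the tool's x, y, z in rad; "gripper": the opening, from 0 (shut) to 1 (fully open). A call has 1 to 20 rows; each row is the pose to reach, as a shift and turn from the pose commanded when the call began, along the tool's axes at that moment; what a row does not reach only later rows make up. A row lasts 1/8 s, in which the tool goes at most 62.5 mm and 10.7 degrees, less where a joint would pass 70% of its speed; a pose out of reach is approached as far as the arm can. A call with a gripper value outside its range is refused whole. The fingers move at their own pace and stop on an object; FORCE is the grip in N (left out, the last holds). Time passes only in rows, so rows that repeat a pose let the fingers close. It gives the time, the measured TCP pose, the force and the opening at its end, in the units of the state.
- status.observe(): the state, without advancing time (a new reading comes with each control period).
- read_camera(name): name is "side" or "top" or "wrist"; returns (picture, depth): 400x640x3 uint8, red, green, blue; 400x640 float32, m along the optical axis (not along the pixel's ray), 0 where there is no reading.
- get_calibration(name): a dict with "fx", "fy", "cx", "cy" (pixels), "xyz" and "rotation" of the camera in the world; the wrist camera has in their place "mount" (4x4, takes a point from camera to tool coordinates, whose origin is the TCP and whose axes are the tool frame's). Camera axes: x right, y down, z forward; pixel columns grow to the right and rows downward; lengths in m; the calibration is good to about 2 mm. The wrist camera is an equidistant fisheye: a pixel r from the principal point sees the ray r / f radians off the axis. A picture is of the moment at which its call begins: read the wrist's pose just before it. get_calibration takes no time and is no camera call.
- robot.hand_in(): hands the job in, once; it reports no verdict.
The state is a dict: "time": time; "qpos": joint angles; "qvel": joint speeds; "joint_efforts": joint torques, N m; "tool_pos": TCP position; "tool_rot": TCP orientation; "contact_force": force on the tool from outside, world axes, zero at the start; "torque": the same for the moment, N m; "opening": finger opening in m.
Only numpy, scipy, OpenCV 4.12 (cv2) and the standard library are available. Lean on these libraries where they do the work, as an engineer would, in place of code of your own. Each camera call takes 0.05 s, during which the arm holds its last target.

## Task

Turn the grey knob on top of the white tester until its orange pointer lies in the green zero band, then pull the probe stand's red lever all the way down to its stop and keep it there for one full second. Then ease the sprung lever back up slowly, staying on it all the way to its top stop and taking about three seconds, never letting it fly up. Leave the knob at zero and the other things on the bench where they are.

Things in the scene. Friction and masses are not known exactly. Their poses are not given: they have to be found in the camera images.
- tester: White bench instrument box, 200 (its x) x 220 (its y) mm, flat top 85 mm above the bench; fixed. Origin: centre of the underside. Its display faces its -x. On the top, 30 mm from the centre towards its -x, is a dark round dial plate (112 mm across, 3 mm thick) with white ticks and one green band, 10 mm wide, 49 mm from the knob's axis towards the tester's +x: the zero.
- zero_knob (a joint): Angle of the grey bar knob on the tester, rad; 0 = orange pointer exactly on the middle of the green band (pointing to the tester's +x); its tip is 51 mm from the axis; grows anticlockwise seen from above; turns from -1.5 to 1.5 and stays where it is left (friction torque about 0.05 N m). It starts 0.5 to 1.2 rad anticlockwise of zero.
- knob_grip (a point): Centre of the top of the knob's grip bar, on the vertical turning axis, 122 mm above the bench. The bar is 50 mm long (along the pointer), 14 mm thick and 26 mm high, on a round skirt 56 mm across. Its x axis points along the orange pointer; it turns with the knob.
- stand: Probe stand, fixed: dark red base plate 240 (its x) x 170 (its y) mm with its top 28 mm above the bench; an aluminium column 200 mm high (steel pivot cheeks on it to 225 mm) stands at its +x end. Origin: centre of the base's underside, under the black probe head. A bare copper strip lies across the white block below the head. The lever points to the stand's -x, towards the robot.
- lever (a joint): Angle of the sprung red lever, rad; 0 = fully up against its top stop (it then slopes 0.5 rad upwards from the pivot to its free end), grows as its free end is pushed down, 0.7 = bottom stop (then slopes 0.2 rad downwards). A strong return spring: about 5 N at the red paddle to start it, 11 N at the bottom; lets go with a snap. The probe head goes down 41 mm with the lever.
- lever_grip (a point): Middle of the upper face of the red paddle at the lever's free end; moves with the lever. The paddle is a flat bar 90 mm long (along the lever), 34 mm wide and 18 mm thick; its centre lies 170 mm straight out from the pivot axis. Fully up this point is about 289 mm above the bench, fully down about 175 mm.
- lever_hinge (a point): Point on the lever's level pivot axis (along the stand's y), 200 mm above the bench, 60 mm from the stand's origin towards its +x; fixed.
- wash_bottle: White bottle with blue cap, 64 mm across, 170 mm tall, standing loose at the back. Origin: centre of its underside. Leave alone.
- screwdriver: Yellow-handled screwdriver, 160 mm, lying loose between tester and stand. Leave alone.
- sample_tray: Blue divided tray, 70 x 100 x 25 mm, loose in front of the stand. Origin: centre of its underside. Leave alone.
- spare_strip: Spare copper strip, 30 x 110 x 4 mm, lying loose in front of the stand. Leave alone.
- caliper: Steel caliper with black display, 190 mm long, up to 12 mm thick, lying loose in front of the tester. Leave alone.
- weight: Brass weight, 32 mm across, 42 mm high, standing loose on a rear corner of the tester's top, about 130 mm from the knob's axis. Leave alone.
- adapter: Grey power adapter, 50 x 80 x 30 mm, loose between tester and stand, towards the back. Leave alone.

How it is judged:
On the way, in this order (a step that is already met when the one before it is completed fails the run):
1. the knob's pointer lies in the green zero band (within 0.1 rad) with the lever still up (value of joint zero_knob between -0.1 and 0.1 rad and value of joint lever below 0.1 rad and contact force between the fingers and tester below 0.2 N), for 0.2 s.
2. the lever is held down at its bottom stop (past 0.62 rad) for 0.8 s, the knob still at zero (value of joint zero_knob between -0.1 and 0.1 rad and value of joint lever above 0.62 rad), for 0.8 s.
3. the lever is back at its top stop (below 0.05 rad) (value of joint lever below 0.05 rad), for 0.2 s.
At the end, for the whole second after the job is handed in: The knob's pointer is within 0.1 rad of the middle of the green band, and the lever is fully up (below 0.05 rad) (value of joint zero_knob between -0.1 and 0.1 rad and value of joint lever below 0.05 rad); the robot touches nothing.
It fails at once if the lever flies back: it rises faster than 1.0 rad/s while still more than 0.12 rad below its top stop (value of joint lever above 0.12 rad and velocity of joint lever below -1 rad/s).
It fails at once if one of the loose bystanders is moved more than 25 mm (distance of any of wash_bottle, screwdriver, sample_tray, spare_strip, caliper, weight, adapter from where it was at the start of the episode above 0.025 m).
It also fails if it takes over 64 s, if anything falls off the work surface, if the arm or the gripper's body presses on something with over 40 N, if the wrist force passes 120 N, or if a joint passes its speed limit or range.

## Working session

There is one attempt and no reset: what is moved stays moved. The work goes in short steps, Python scripts to look and compute and a shell command to move; the robot and the scene stay as the last step left them, time stands still between calls to the robot, and variables do not carry over. Pictures are saved under pics/ and viewed, and the job is handed in when it is done.

```bash
ls; mkdir -p pics; python3 - <<'E'
from cell import status, read_camera, get_calibration, robot
import cv2
s=status.observe();print(s); print(robot.tcp_to_tips)
for n in("top","side","wrist"):
    p,d=read_camera(n);cv2.imwrite(f"pics/{n}0.png",p[:,:,::-1]);print(n,get_calibration(n))
E
```

```text
pics
{'time': 0.0, 'qpos': array([ 1.14297704e+00,  3.42734627e-01,  1.52504718e+00, -2.58703137e-05,
        1.27539210e+00, -1.46016296e-01]), 'qvel': array([-4.50954468e-04, -1.70193873e-04, -9.52418204e-05,  1.09475475e-03,
        1.11164706e-03, -6.97227678e-05]), 'joint_efforts': array([ 2.17047855e-04, -4.31227076e+01, -2.44225448e+01,  7.19799497e-02,
        5.55974082e-02, -1.50286869e-04]), 'tool_pos': array([0.14582499, 0.50393098, 0.24302824]), 'tool_rot': array([-1.57059073e+00,  1.56802769e-03,  1.28900105e+00]), 'contact_force': array([ 0.02564426, -0.42982631, -0.54725788]), 'torque': array([ 0.02646198,  0.00859675, -0.01869516]), 'opening': 0.0919907076830025}
0.017
top {'fx': 382.9361397809172, 'fy': 382.9361397809172, 'cx': 322.08792854832853, 'cy': 200.4013169921754, 'xyz': array([0.40534899, 0.00153975, 1.16958746]), 'rotation': array([-2.97951157, -0.03312921, -1.59407451])}
side {'fx': 480.3251932926115, 'fy': 480.3251932926115, 'cx': 316.3021853918626, 'cy': 195.01253439933572, 'xyz': array([ 0.06883355, -0.9268002 ,  0.90020116]), 'rotation': array([-2.17822273, -0.01290114, -0.4830694 ])}
wrist {'fx': 309.70691628693146, 'fy': 309.70691628693146, 'cx': 316.1111497474054, 'cy': 202.60161863575837, 'mount': array([[ 9.99999634e-01,  7.56966202e-04, -3.98262041e-04,
        -2.90503871e-04],
       [ 5.73845259e-04, -2.48453726e-01,  9.68643596e-01,
        -1.40744486e-01],
       [ 6.34280776e-04, -9.68643471e-01, -2.48454069e-01,
         6.60832262e-02],
       [ 0.00000000e+00,  0.00000000e+00,  0.00000000e+00,
         1.00000000e+00]])}
```

View pics/top0.png

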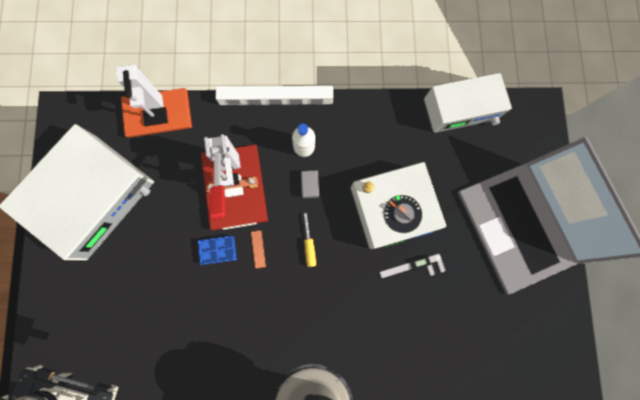

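View pics/side0.png

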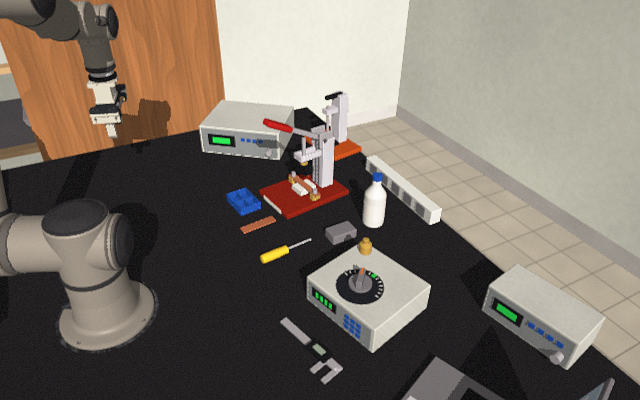

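View pics/wrist0.png

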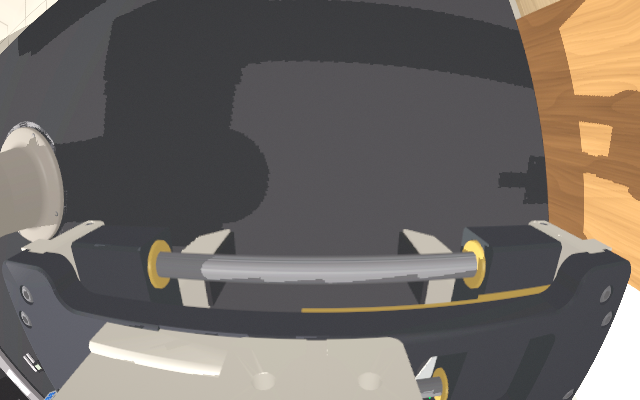

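The top view shows the tester's knob at about (403,212), the stand around (235,187), and the lever pointing down-left to about (217,205). The side view shows the red paddle at (278,125) and the knob at (360,285). Next I'll measure them.

```bash
cat > h.py <<'E'
import numpy as np,cv2
from scipy.spatial.transform import Rotation as R
from cell import status, read_camera, get_calibration, robot
def cam(n):
    c=get_calibration(n);return c,R.from_euler('xyz',c['rotation']).as_matrix(),np.array(c['xyz'])
def ray(n,uv):
    c,M,o=cam(n);uv=np.atleast_2d(uv).astype(float)
    d=np.c_[(uv[:,0]-c['cx'])/c['fx'],(uv[:,1]-c['cy'])/c['fy'],np.ones(len(uv))]
    return o,d@M.T
def onplane(n,uv,z):
    o,d=ray(n,uv);return o+d*((z-o[2])/d[:,2])[:,None]
def bydepth(n,uv,dep):
    o,d=ray(n,uv);uv=np.atleast_2d(uv).astype(int);return o+d*dep[uv[:,1],uv[:,0]][:,None]
def mask(p,lo,hi):
    return cv2.inRange(cv2.cvtColor(p,cv2.COLOR_RGB2HSV),lo,hi)
def pts(m,box):
    x0,y0,x1,y1=box;v,u=np.nonzero(m[y0:y1,x0:x1]);return np.c_[u+x0,v+y0]
def proj(n,P):
    c,M,o=cam(n);q=(np.atleast_2d(P)-o)@M;return np.c_[c['cx']+c['fx']*q[:,0]/q[:,2],c['cy']+c['fy']*q[:,1]/q[:,2]]
E
python3 - <<'E'
from h import *
p,d=read_camera("top");ps,ds=read_camera("side")
cv2.imwrite("pics/t1.png",cv2.resize(p[155:260,340:460,::-1],None,fx=5,fy=5,interpolation=cv2.INTER_NEAREST))
cv2.imwrite("pics/t2.png",cv2.resize(p[125:275,190:320,::-1],None,fx=4,fy=4,interpolation=cv2.INTER_NEAREST))
cv2.imwrite("pics/s1.png",cv2.resize(ps[80:225,220:380,::-1],None,fx=4,fy=4,interpolation=cv2.INTER_NEAREST))
w=mask(p,(0,0,150),(179,60,255))
w[:155]=0;w[255:]=0;w[:,:345]=0;w[:,450:]=0
c=max(cv2.findContours(w,0,2)[0],key=cv2.contourArea);r=cv2.minAreaRect(c);b=cv2.boxPoints(r)
print("tester box px",b);print(onplane("top",b,.085),onplane("top",r[0],.085))
g=pts(mask(p,(45,120,80),(75,255,255)),(380,185,430,235));print('green',len(g),g.mean(0),onplane("top",g.mean(0),.088))
o=pts(mask(p,(5,130,120),(18,255,255)),(380,185,430,235));print('or',len(o),o.tolist())
red=mask(ps,(0,150,60),(5,255,255))|mask(ps,(175,150,60),(179,255,255))
q=pts(red,(255,100,300,145));P=bydepth("side",q,ds);print("paddle",len(q),q.mean(0),np.median(P,0),P.min(0),P.max(0))
redt=mask(p,(0,150,60),(5,255,255))|mask(p,(175,150,60),(179,255,255))
rd=redt.copy();rd[:,:195]=0;rd[:,275:]=0;rd[:140]=0;rd[235:]=0
P=bydepth("top",pts(rd,(195,140,275,235)),d)
hi=P[P[:,2]>.2];lo=P[abs(P[:,2]-.028)<.02];print('hi',len(hi),hi.mean(0),hi.min(0),hi.max(0));print('lo',len(lo),lo.mean(0))
rr=cv2.minAreaRect(lo[:,:2].astype(np.float32));print(rr,cv2.boxPoints(rr))
rr=cv2.minAreaRect(hi[:,:2].astype(np.float32));print(rr,cv2.boxPoints(rr))
E
```

```text
tester box px [[352.54803 181.95374]
 [425.089   159.2847 ]
 [446.1922  226.81494]
 [373.65125 249.48398]]
[[ 0.63456161 -0.12822193  0.085     ]
 [ 0.69934663 -0.34535378  0.085     ]
 [ 0.49873997 -0.39310366  0.085     ]
 [ 0.43884085 -0.1809828   0.085     ]] [[ 0.56627729 -0.2613912   0.085     ]]
green 19 [397.84210526 197.94736842] [[ 0.58468687 -0.25727641  0.088     ]]
or 26 [[389, 202], [390, 202], [391, 202], [392, 202], [390, 203], [391, 203], [392, 203], [393, 203], [391, 204], [392, 204], [393, 204], [394, 204], [392, 205], [393, 205], [394, 205], [395, 205], [394, 206], [395, 206], [400, 207], [401, 207], [401, 208], [402, 208], [402, 209], [403, 209], [403, 210], [404, 210]]
paddle 201 [277.34825871 125.28855721] [0.54423789 0.19804329 0.28996777] [ 0.06883355 -0.9268002   0.25905605] [0.59311091 0.23122034 0.90020116]
hi 500 [0.5441078  0.20544973 0.31342982] [0.40534899 0.00153975 0.26645747] [0.59091662 0.23247866 1.16958746]
lo 2399 [0.62219426 0.20454456 0.02800539]
((0.6400476694107056, 0.2256130874156952), (0.2405509501695633, 0.1709187775850296), 8.250481605529785) [[0.50875354 0.29292834]
 [0.5332805  0.12377854]
 [0.7713418  0.15829784]
 [0.74681485 0.32744765]]
((0.4776816964149475, 0.1331951767206192), (0.2917810380458832, 0.07158564776182175), 47.43049621582031) [[0.35262918 0.04996632]
 [0.40534893 0.00153977]
 [0.6027342  0.21642403]
 [0.5500145  0.2648506 ]]
```

View pics/t1.png

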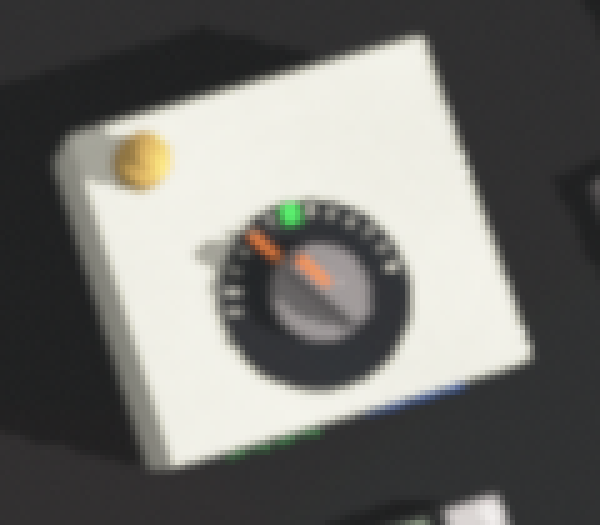

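View pics/t2.png

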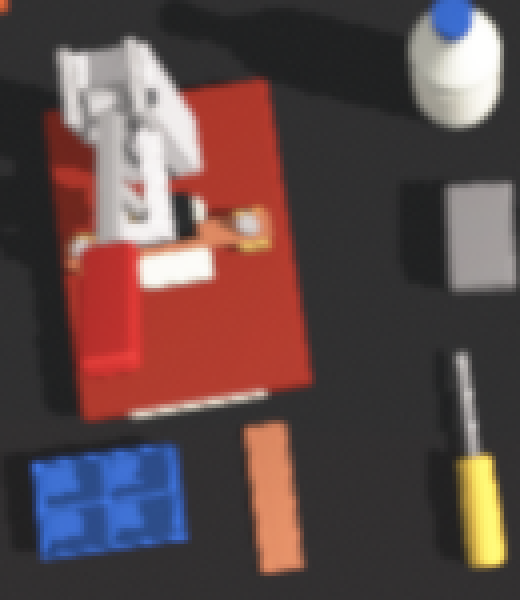

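View pics/s1.png

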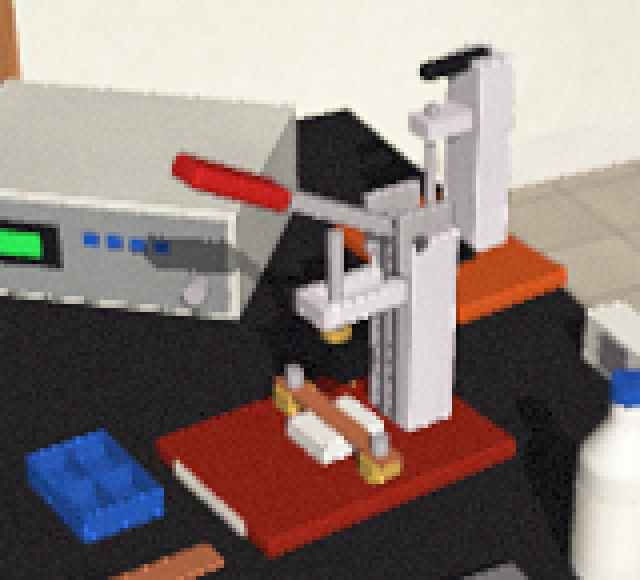

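```bash
python3 - <<'E'
from h import *
p,d=read_camera("top");ps,ds=read_camera("side")
# dark dial circle
m=mask(p,(0,0,0),(179,255,70));m[:190]=0;m[240:]=0;m[:,:378]=0;m[:,428:]=0
c=max(cv2.findContours(m,0,2)[0],key=cv2.contourArea);cc=cv2.minEnclosingCircle(c);e=cv2.fitEllipse(c)
print('dial',cc,e,onplane("top",[cc[0],e[0]],.088))
# knob top by depth
vv,uu=np.mgrid[190:235,378:430];q=np.c_[uu.ravel(),vv.ravel()];P=bydepth("top",q,d)
k=P[(P[:,2]>.112)&(P[:,2]<.13)];rr=cv2.minAreaRect(k[:,:2].astype(np.float32));print('knob',len(k),k.mean(0),rr,cv2.boxPoints(rr))
vv,uu=np.mgrid[255:310,320:400];q=np.c_[uu.ravel(),vv.ravel()];P=bydepth("side",q,ds)
k=P[(P[:,2]>.117)&(P[:,2]<.13)];k=k[np.hypot(*(k[:,:2]-[.54,-.255]).T)<.08];rr=cv2.minAreaRect(k[:,:2].astype(np.float32));print('knob side',len(k),k.mean(0),rr)
redt=mask(p,(0,150,60),(5,255,255))|mask(p,(175,150,60),(179,255,255))
q=pts(redt,(195,140,275,235));P=bydepth("top",q,d)
h=P[(P[:,2]>.2)&(P[:,2]<.4)];rr=cv2.minAreaRect(h[:,:2].astype(np.float32));print('hi',len(h),h.mean(0),rr,cv2.boxPoints(rr),h.min(0),h.max(0))
E
```

```text
dial ((402.25, 214.125), 18.16815185546875) ((402.54583740234375, 214.85848999023438), (30.524412155151367, 32.560302734375), 98.4690933227539) [[ 0.53745694 -0.26739566  0.088     ]
 [ 0.53532485 -0.26812848  0.088     ]]
knob 105 [ 0.53844212 -0.2688564   0.12155205] ((0.5387228727340698, -0.2694295644760132), (0.049800384789705276, 0.014264626428484917), 46.949317932128906) [[ 0.51651293 -0.28275654]
 [ 0.5269368  -0.2924942 ]
 [ 0.5609328  -0.2561026 ]
 [ 0.5505089  -0.24636492]]
knob side 104 [ 0.53748937 -0.2730612   0.12230611] ((0.5385478734970093, -0.2715426981449127), (0.05179290473461151, 0.014029471203684807), 47.18519592285156)
hi 489 [0.54748878 0.21036938 0.29254899] ((0.5506032705307007, 0.2119552344083786), (0.08096536248922348, 0.03429064527153969), 7.324330806732178) [[0.50826514 0.22379969]
 [0.51263666 0.18978883]
 [0.5929414  0.20011078]
 [0.5885699  0.23412164]] [0.50903656 0.19074881 0.26897055] [0.59103064 0.23310476 0.31299155]
```

The knob bar is centred at (0.539, -0.270) and lies at about 47° in world. The stand yaw is about 8.3°, which puts the paddle grip near (0.556, 0.213). Next: the tester's yaw and the move rows.

```bash
cat >> h.py <<'E'
def delta(tp,yaw=None,M=None):
    s=status.observe();M0=R.from_euler('xyz',s['tool_rot'])
    M1=M if M is not None else R.from_euler('xyz',[-np.pi/2,0,yaw])
    print("shift",M0.inv().apply(np.array(tp)-s['tool_pos']).round(4),"rot",(M0.inv()*M1).as_rotvec().round(4))
E
python3 - <<'E'
from h import *
for n,box in(("top",(340,150,460,260)),("side",(295,235,445,355))):
    p,d=read_camera(n);x0,y0,x1,y1=box
    vv,uu=np.mgrid[y0:y1,x0:x1];q=np.c_[uu.ravel(),vv.ravel()];P=bydepth(n,q,d)
    k=P[abs(P[:,2]-.086)<.006]
    rr=cv2.minAreaRect(k[:,:2].astype(np.float32));print(n,rr,cv2.boxPoints(rr).tolist())
    g=pts(mask(p,(45,120,80),(75,255,255)),(box[0],box[1],box[2],box[3]));G=bydepth(n,g,d);G=G[(G[:,2]>.083)&(np.hypot(*(G[:,:2]-[.539,-.27]).T)<.08)]
    m=G.mean(0);print('green',len(G),m,np.degrees(np.arctan2(m[1]+.270,m[0]-.5387)))
p,d=read_camera("top")
o=pts(mask(p,(5,130,120),(18,255,255)),(380,185,430,235));O=bydepth("top",o,d);print(np.c_[O.round(4),np.degrees(np.arctan2(O[:,1]+.27,O[:,0]-.5387))][::4])
delta([.42,.12,.243],np.radians(15));delta([.5387,-.270,.18],np.radians(-42.9))
E
```

```text
top ((0.5676684379577637, -0.2619245648384094), (0.20144642889499664, 0.2201964110136032), 15.3177490234375) [[0.4414384961128235, -0.18234574794769287], [0.49960821866989136, -0.39471983909606934], [0.6938983798027039, -0.341503381729126], [0.635728657245636, -0.1291292905807495]]
green 19 [ 0.58446316 -0.25695141  0.08936058] 15.914600048191785
side ((0.5679749250411987, -0.26361083984375), (0.2039044201374054, 0.22122231125831604), 14.820459365844727) [[0.4411211311817169, -0.18275794386863708], [0.4977077543735504, -0.39662066102027893], [0.6948287487030029, -0.3444637358188629], [0.6382421255111694, -0.13060101866722107]]
green 20 [ 0.58611456 -0.25667569  0.08849321] 15.696283139453367
[[ 0.5733     -0.2309      0.0884     48.52196176]
 [ 0.5703     -0.2337      0.0881     48.9243412 ]
 [ 0.5674     -0.2364      0.0883     49.5247641 ]
 [ 0.5642     -0.2388      0.0897     50.71174537]
 [ 0.561      -0.2442      0.0907     49.06190322]
 [ 0.5504     -0.2562      0.123      49.79926361]
 [ 0.5449     -0.2619      0.1211     52.33692801]]
shift [-0.2929  0.0007 -0.3701] rot [0.0000e+00 1.0272e+00 1.0000e-04]
shift [-0.6345  0.0637 -0.5926] rot [-0.0000e+00  2.0377e+00  1.0000e-04]
```

```bash
python3 -m creep '[{"dx":-0.293,"dz":-0.37,"ry":1.03},{"dx":-0.293,"dz":-0.37,"ry":1.03},{"dx":-0.293,"dz":-0.37,"ry":1.03},{"dx":-0.293,"dz":-0.37,"ry":1.03},{"dx":-0.293,"dz":-0.37,"ry":1.03},{"dx":-0.293,"dz":-0.37,"ry":1.03},{"dx":-0.293,"dz":-0.37,"ry":1.03},{"dx":-0.293,"dz":-0.37,"ry":1.03},{"dx":-0.6345,"dy":0.0637,"dz":-0.5926,"ry":2.038},{"dx":-0.6345,"dy":0.0637,"dz":-0.5926,"ry":2.038},{"dx":-0.6345,"dy":0.0637,"dz":-0.5926,"ry":2.038},{"dx":-0.6345,"dy":0.0637,"dz":-0.5926,"ry":2.038},{"dx":-0.6345,"dy":0.0637,"dz":-0.5926,"ry":2.038},{"dx":-0.6345,"dy":0.0637,"dz":-0.5926,"ry":2.038},{"dx":-0.6345,"dy":0.0637,"dz":-0.5926,"ry":2.038},{"dx":-0.6345,"dy":0.0637,"dz":-0.5926,"ry":2.038},{"dx":-0.6345,"dy":0.0637,"dz":-0.5926,"ry":2.038},{"dx":-0.6345,"dy":0.0637,"dz":-0.5926,"ry":2.038}]' 20; python3 - <<'E'
from h import *
delta([.5387,-.270,.119],np.radians(-42.9))
p,d=read_camera("wrist");cv2.imwrite("pics/w2.png",p[:,:,::-1])
p,d=read_camera("top");cv2.imwrite("pics/t3.png",p[:,:,::-1])
print(status.observe()['qpos'])
E
```

```text
shift [-0.6345  0.1247 -0.5925] rot [-0.0000e+00  2.0377e+00  1.0000e-04]
[ 1.14299369e+00  3.41994407e-01  1.52414602e+00  2.17728381e-05
  1.27537877e+00 -1.46017898e-01]invalid input at $[0]: expected keys dx, dy, dz, rx, ry, rz, gripper
```

View pics/w2.png

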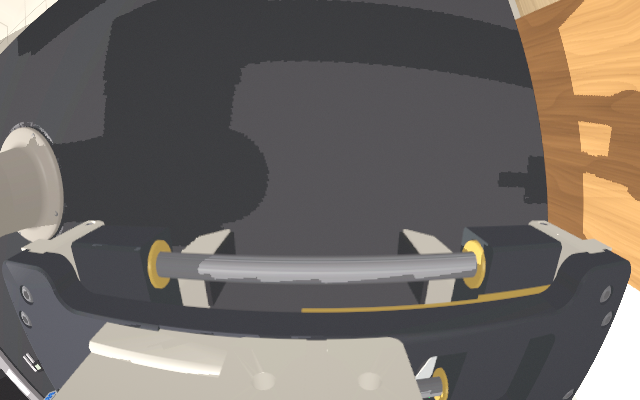

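View pics/t3.png

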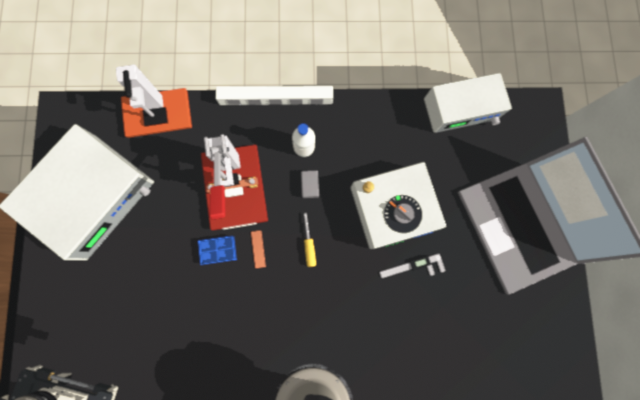

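The call was refused because every row needs all seven keys, so nothing moved. I'll retype it in full.

```bash
python3 -m creep '[{"dx":-0.293,"dy":0,"dz":-0.37,"rx":0,"ry":1.03,"rz":0,"gripper":1},{"dx":-0.293,"dy":0,"dz":-0.37,"rx":0,"ry":1.03,"rz":0,"gripper":1},{"dx":-0.293,"dy":0,"dz":-0.37,"rx":0,"ry":1.03,"rz":0,"gripper":1},{"dx":-0.293,"dy":0,"dz":-0.37,"rx":0,"ry":1.03,"rz":0,"gripper":1},{"dx":-0.293,"dy":0,"dz":-0.37,"rx":0,"ry":1.03,"rz":0,"gripper":1},{"dx":-0.293,"dy":0,"dz":-0.37,"rx":0,"ry":1.03,"rz":0,"gripper":1},{"dx":-0.293,"dy":0,"dz":-0.37,"rx":0,"ry":1.03,"rz":0,"gripper":1},{"dx":-0.293,"dy":0,"dz":-0.37,"rx":0,"ry":1.03,"rz":0,"gripper":1},{"dx":-0.6345,"dy":0.0637,"dz":-0.5926,"rx":0,"ry":2.038,"rz":0,"gripper":1},{"dx":-0.6345,"dy":0.0637,"dz":-0.5926,"rx":0,"ry":2.038,"rz":0,"gripper":1},{"dx":-0.6345,"dy":0.0637,"dz":-0.5926,"rx":0,"ry":2.038,"rz":0,"gripper":1},{"dx":-0.6345,"dy":0.0637,"dz":-0.5926,"rx":0,"ry":2.038,"rz":0,"gripper":1},{"dx":-0.6345,"dy":0.0637,"dz":-0.5926,"rx":0,"ry":2.038,"rz":0,"gripper":1},{"dx":-0.6345,"dy":0.0637,"dz":-0.5926,"rx":0,"ry":2.038,"rz":0,"gripper":1},{"dx":-0.6345,"dy":0.0637,"dz":-0.5926,"rx":0,"ry":2.038,"rz":0,"gripper":1},{"dx":-0.6345,"dy":0.0637,"dz":-0.5926,"rx":0,"ry":2.038,"rz":0,"gripper":1},{"dx":-0.6345,"dy":0.0637,"dz":-0.5926,"rx":0,"ry":2.038,"rz":0,"gripper":1},{"dx":-0.6345,"dy":0.0637,"dz":-0.5926,"rx":0,"ry":2.038,"rz":0,"gripper":1}]' 20; python3 - <<'E'
from h import *
delta([.5387,-.270,.119],np.radians(-42.9))
p,d=read_camera("wrist");cv2.imwrite("pics/w3.png",p[:,:,::-1])
print(status.observe()['qpos'])
E
```

```text
time: 2.85
tool_pos: [0.5388, -0.2687, 0.1805]
tool_rot: [-1.57, -0.0, -0.748]
contact_force: [-0.2, 0.2, -0.2]
opening: 0.0919
shift [ 0.0008  0.0615 -0.001 ] rot [-0.0003  0.0011  0.0002]
[-5.89954997e-01  5.34822703e-01  1.39455881e+00  2.37377842e-04
  1.21173024e+00  1.57473267e-01]
```

View pics/w3.png

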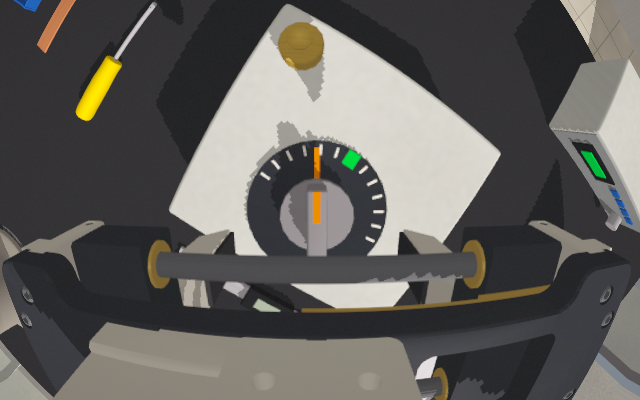

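The wrist view shows the bar centred between the fingers (column 317, finger midpoint about 316). The pointer runs straight up the image and green is at (352,158), clockwise of it. I'll go down and grip.

```bash
python3 -m creep '[{"dx":0.001,"dy":0.02,"dz":-0.001,"rx":0,"ry":0,"rz":0,"gripper":1},{"dx":0.001,"dy":0.045,"dz":-0.001,"rx":0,"ry":0,"rz":0,"gripper":1},{"dx":0.001,"dy":0.0615,"dz":-0.001,"rx":0,"ry":0,"rz":0,"gripper":1},{"dx":0.001,"dy":0.0615,"dz":-0.001,"rx":0,"ry":0,"rz":0,"gripper":1},{"dx":0.001,"dy":0.0615,"dz":-0.001,"rx":0,"ry":0,"rz":0,"gripper":0.5},{"dx":0.001,"dy":0.0615,"dz":-0.001,"rx":0,"ry":0,"rz":0,"gripper":0.2},{"dx":0.001,"dy":0.0615,"dz":-0.001,"rx":0,"ry":0,"rz":0,"gripper":0},{"dx":0.001,"dy":0.0615,"dz":-0.001,"rx":0,"ry":0,"rz":0,"gripper":0},{"dx":0.001,"dy":0.0615,"dz":-0.001,"rx":0,"ry":0,"rz":0,"gripper":0},{"dx":0.001,"dy":0.0615,"dz":-0.001,"rx":0,"ry":0,"rz":0,"gripper":0},{"dx":0.001,"dy":0.0615,"dz":-0.001,"rx":0,"ry":0,"rz":0,"gripper":0}]' 20
```

```text
time: 4.28
tool_pos: [0.5388, -0.2714, 0.1185]
tool_rot: [-1.571, 0.0, -0.749]
contact_force: [-0.1, -0.1, -0.3]
opening: 0.0263
```

```bash
python3 -m creep '[{"dx":0,"dy":0,"dz":0,"rx":0,"ry":0,"rz":0,"gripper":0},{"dx":0,"dy":0,"dz":0,"rx":0,"ry":0,"rz":0,"gripper":0},{"dx":0,"dy":0,"dz":0,"rx":0,"ry":0,"rz":0,"gripper":0},{"dx":0,"dy":0,"dz":0,"rx":0,"ry":0,"rz":0,"gripper":0}]' 20
```

```text
time: 4.78
tool_pos: [0.5378, -0.2703, 0.1184]
tool_rot: [-1.571, 0.003, -0.749]
contact_force: [-3.4, 3.1, 3.8]
opening: 0.014
```

Gripped at 14 mm. Now I'll turn it 0.56 rad clockwise.

```bash
python3 -m creep '[{"dx":0,"dy":0,"dz":0,"rx":0,"ry":0.08,"rz":0,"gripper":0},{"dx":0,"dy":0,"dz":0,"rx":0,"ry":0.16,"rz":0,"gripper":0},{"dx":0,"dy":0,"dz":0,"rx":0,"ry":0.24,"rz":0,"gripper":0},{"dx":0,"dy":0,"dz":0,"rx":0,"ry":0.32,"rz":0,"gripper":0},{"dx":0,"dy":0,"dz":0,"rx":0,"ry":0.40,"rz":0,"gripper":0},{"dx":0,"dy":0,"dz":0,"rx":0,"ry":0.48,"rz":0,"gripper":0},{"dx":0,"dy":0,"dz":0,"rx":0,"ry":0.56,"rz":0,"gripper":0},{"dx":0,"dy":0,"dz":0,"rx":0,"ry":0.56,"rz":0,"gripper":0},{"dx":0,"dy":0,"dz":0,"rx":0,"ry":0.56,"rz":0,"gripper":0}]' 20;  python3 - <<'E'
from h import *
p,d=read_camera("wrist");cv2.imwrite("pics/w4.png",p[:,:,::-1])
E
```

```text
time: 5.9
tool_pos: [0.5374, -0.2698, 0.1184]
tool_rot: [-1.573, 0.004, -1.309]
contact_force: [-5.0, 5.5, 4.0]
opening: 0.0141
```

View pics/w4.png

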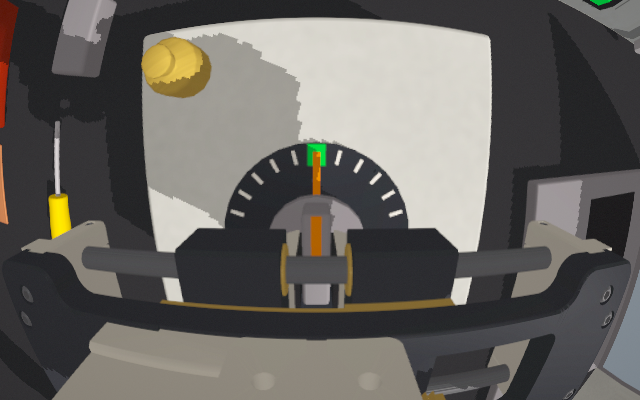

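The pointer tip (317,153) sits in the middle of the green band (316,154). I'll release and rise.

```bash
python3 -m creep '[{"dx":0,"dy":0,"dz":0,"rx":0,"ry":0,"rz":0,"gripper":0.5},{"dx":0,"dy":0,"dz":0,"rx":0,"ry":0,"rz":0,"gripper":0.5},{"dx":0,"dy":0,"dz":0,"rx":0,"ry":0,"rz":0,"gripper":0.5},{"dx":0,"dy":0,"dz":0,"rx":0,"ry":0,"rz":0,"gripper":0.5},{"dx":0,"dy":0,"dz":0,"rx":0,"ry":0,"rz":0,"gripper":0.5},{"dx":0,"dy":-0.03,"dz":0,"rx":0,"ry":0,"rz":0,"gripper":0.5},{"dx":0,"dy":-0.08,"dz":0,"rx":0,"ry":0,"rz":0,"gripper":0.5},{"dx":0,"dy":-0.14,"dz":0,"rx":0,"ry":0,"rz":0,"gripper":0.3},{"dx":0,"dy":-0.2,"dz":0,"rx":0,"ry":0,"rz":0,"gripper":0},{"dx":0,"dy":-0.25,"dz":0,"rx":0,"ry":0,"rz":0,"gripper":0},{"dx":0,"dy":-0.25,"dz":0,"rx":0,"ry":0,"rz":0,"gripper":0}]' 20;  python3 - <<'E'
from h import *
p,d=read_camera("wrist");cv2.imwrite("pics/w5.png",p[:,:,::-1])
print(status.observe()['tool_pos'])
# lever frame: hinge
yw=np.radians(8.25);e=np.array([np.cos(yw),np.sin(yw),0]);H=np.array([.6400,.2256,.2])+.06*e
for th in(0,.1,.2,.3,.4,.5,.6,.7):
    a=.5-th;g=H-e*(.17*np.cos(a)-.009*np.sin(a))+np.array([0,0,.17*np.sin(a)+.009*np.cos(a)])
    print(th,g.round(4), "TCP",(g+[0,0,.017]).round(4))
E
```

```text
time: 7.32
tool_pos: [0.5398, -0.272, 0.3734]
tool_rot: [-1.564, -0.007, -1.309]
contact_force: [-0.0, 0.2, -0.9]
opening: 0.0107
[ 0.5391475  -0.27158541  0.37030299]
0 [0.556  0.2134 0.2894] TCP [0.556  0.2134 0.3064]
0.1 [0.5479 0.2122 0.2745] TCP [0.5479 0.2122 0.2915]
0.2 [0.5413 0.2113 0.2588] TCP [0.5413 0.2113 0.2758]
0.3 [0.5363 0.2106 0.2426] TCP [0.5363 0.2106 0.2596]
0.4 [0.5329 0.2101 0.2259] TCP [0.5329 0.2101 0.2429]
0.5 [0.5311 0.2098 0.209 ] TCP [0.5311 0.2098 0.226 ]
0.6 [0.5311 0.2098 0.192 ] TCP [0.5311 0.2098 0.209 ]
0.7 [0.5327 0.21   0.175 ] TCP [0.5327 0.21   0.192 ]
```

View pics/w5.png

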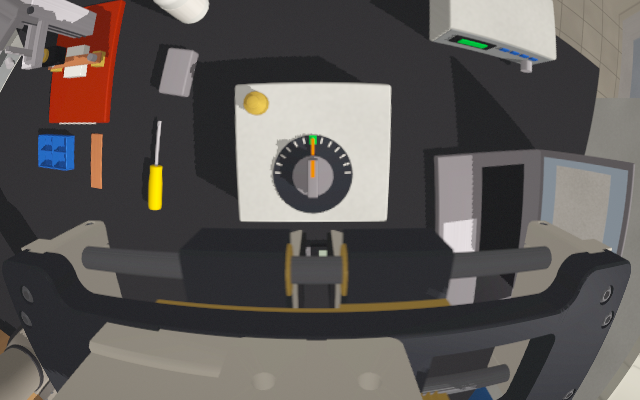

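The knob stayed at zero after release: the pointer and green band are aligned at column 313. Next I'll carry the closed fingers over to the paddle.

```bash
python3 - <<'E'
from h import *
delta([.556,.2134,.35],np.radians(8.25))
E
```

```text
shift [-0.4642  0.0193  0.1418] rot [-0.     -1.453   0.0044]
```

```bash
python3 -m creep '[{"dx":-0.464,"dy":0.0195,"dz":0.142,"rx":0,"ry":-1.453,"rz":0,"gripper":0},{"dx":-0.464,"dy":0.0195,"dz":0.142,"rx":0,"ry":-1.453,"rz":0,"gripper":0},{"dx":-0.464,"dy":0.0195,"dz":0.142,"rx":0,"ry":-1.453,"rz":0,"gripper":0},{"dx":-0.464,"dy":0.0195,"dz":0.142,"rx":0,"ry":-1.453,"rz":0,"gripper":0},{"dx":-0.464,"dy":0.0195,"dz":0.142,"rx":0,"ry":-1.453,"rz":0,"gripper":0},{"dx":-0.464,"dy":0.0195,"dz":0.142,"rx":0,"ry":-1.453,"rz":0,"gripper":0},{"dx":-0.464,"dy":0.0195,"dz":0.142,"rx":0,"ry":-1.453,"rz":0,"gripper":0},{"dx":-0.464,"dy":0.0195,"dz":0.142,"rx":0,"ry":-1.453,"rz":0,"gripper":0},{"dx":-0.464,"dy":0.0195,"dz":0.142,"rx":0,"ry":-1.453,"rz":0,"gripper":0},{"dx":-0.464,"dy":0.0195,"dz":0.142,"rx":0,"ry":-1.453,"rz":0,"gripper":0},{"dx":-0.464,"dy":0.0195,"dz":0.142,"rx":0,"ry":-1.453,"rz":0,"gripper":0},{"dx":-0.464,"dy":0.0195,"dz":0.142,"rx":0,"ry":-1.453,"rz":0,"gripper":0}]' 20;  python3 - <<'E'
from h import *
for n in("wrist","side"):
    p,d=read_camera(n)
    if n=="side":p=cv2.resize(p[80:225,220:380],None,fx=4,fy=4)
    cv2.imwrite(f"pics/{n}6.png",p[:,:,::-1])
s=status.observe();print(s['opening'],s['qpos']);delta([.556,.2134,.3064],np.radians(8.25))
E
```

```text
time: 8.88
tool_pos: [0.5561, 0.2123, 0.3491]
tool_rot: [-1.571, -0.0, 0.142]
contact_force: [0.4, 0.2, -0.2]
opening: 0.0004
0.0005646074487719131 [2.36668183e-01 4.26403844e-01 1.11020718e+00 4.35516920e-05
 1.60465772e+00 9.42034073e-02]
shift [0.     0.0428 0.0007] rot [-0.0001 -0.0015  0.0003]
```

View pics/wrist6.png

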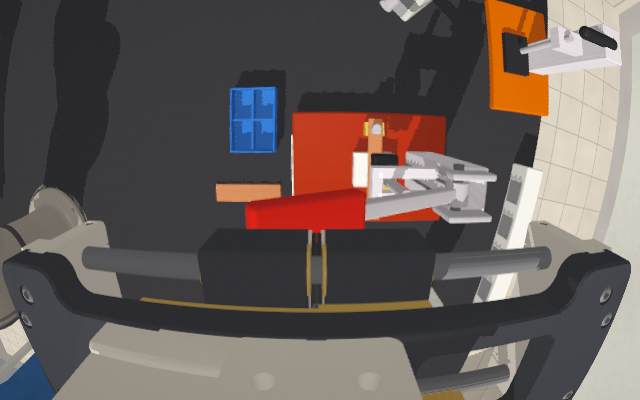

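View pics/side6.png

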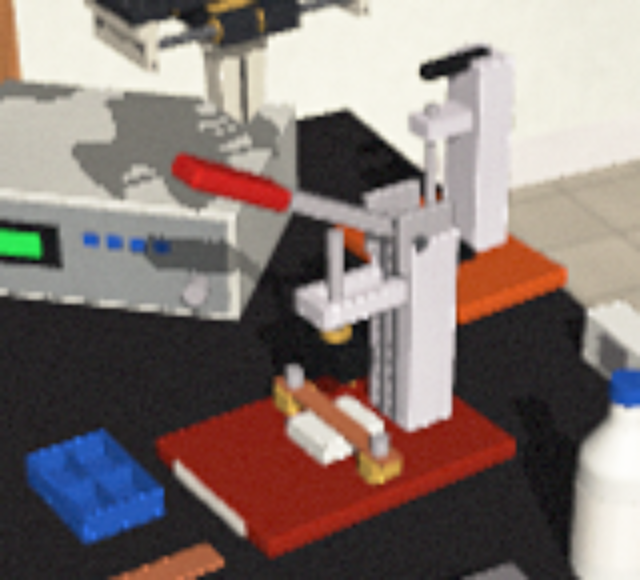

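The wrist view shows the paddle from (246,213) to (365,210) with the fingertips at (317,235) over its middle. The side view shows it still up. First I'll touch it gently.

```bash
python3 -m creep '[{"dx":0,"dy":0.02,"dz":0.001,"rx":0,"ry":0,"rz":0,"gripper":0},{"dx":0,"dy":0.034,"dz":0.001,"rx":0,"ry":0,"rz":0,"gripper":0},{"dx":0,"dy":0.038,"dz":0.001,"rx":0,"ry":0,"rz":0,"gripper":0},{"dx":0,"dy":0.041,"dz":0.001,"rx":0,"ry":0,"rz":0,"gripper":0},{"dx":0,"dy":0.0435,"dz":0.001,"rx":0,"ry":0,"rz":0,"gripper":0},{"dx":0,"dy":0.0435,"dz":0.001,"rx":0,"ry":0,"rz":0,"gripper":0}]' 20;  python3 - <<'E'
from h import *
for n in("wrist","side"):
    p,d=read_camera(n)
    if n=="side":p=cv2.resize(p[80:225,220:380],None,fx=4,fy=4)
    cv2.imwrite(f"pics/{n}7.png",p[:,:,::-1])
E
```

```text
time: 9.72
tool_pos: [0.5562, 0.2147, 0.3067]
tool_rot: [-1.571, -0.002, 0.144]
contact_force: [-0.1, 0.4, 3.3]
opening: 0.0007
```

View pics/wrist7.png

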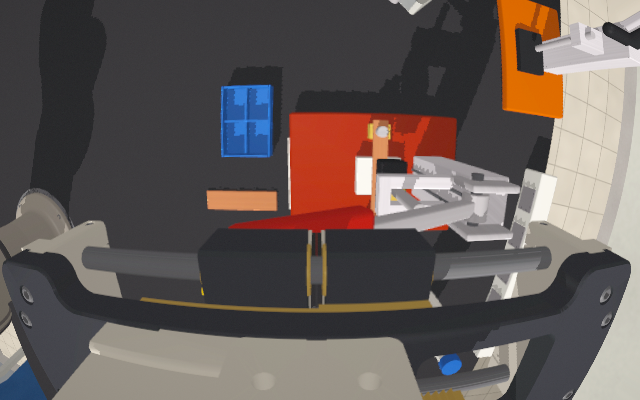

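View pics/side7.png

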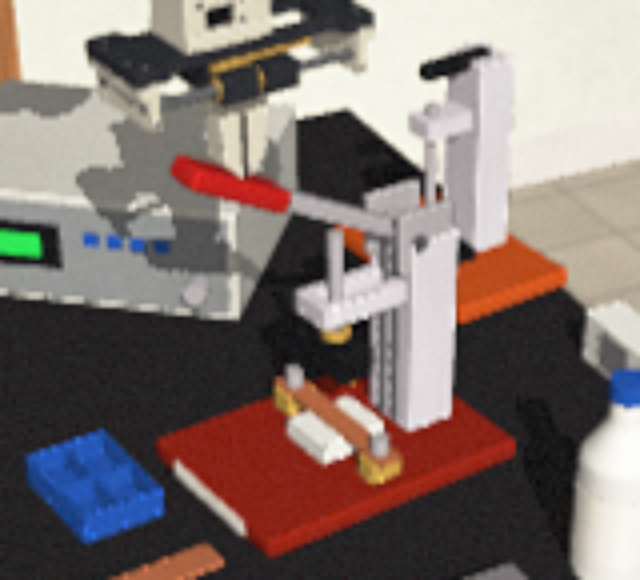

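Contact at 3.3 N, with the lever still up and the fingers on the paddle. Now I'll push it down along its arc.

```bash
python3 -m creep '[{"dx":-0.0042,"dy":0.0075,"dz":0,"rx":0,"ry":0,"rz":0,"gripper":0},{"dx":-0.0082,"dy":0.015,"dz":0,"rx":0,"ry":0,"rz":0,"gripper":0},{"dx":-0.0117,"dy":0.0228,"dz":0,"rx":0,"ry":0,"rz":0,"gripper":0},{"dx":-0.0149,"dy":0.0307,"dz":0,"rx":0,"ry":0,"rz":0,"gripper":0},{"dx":-0.0175,"dy":0.0388,"dz":0,"rx":0,"ry":0,"rz":0,"gripper":0},{"dx":-0.0199,"dy":0.047,"dz":0,"rx":0,"ry":0,"rz":0,"gripper":0},{"dx":-0.0218,"dy":0.0553,"dz":0,"rx":0,"ry":0,"rz":0,"gripper":0},{"dx":-0.0233,"dy":0.0636,"dz":0,"rx":0,"ry":0,"rz":0,"gripper":0}]' 20;  python3 - <<'E'
from h import *
for n in("side",):
    p,d=read_camera(n)
    if n=="side":p=cv2.resize(p[80:225,220:380],None,fx=4,fy=4)
    cv2.imwrite(f"pics/{n}8.png",p[:,:,::-1])
E
```

```text
time: 10.82
tool_pos: [0.5334, 0.2113, 0.2429]
tool_rot: [-1.571, -0.003, 0.144]
contact_force: [0.5, -0.9, 7.1]
opening: 0.0004
```

View pics/side8.png

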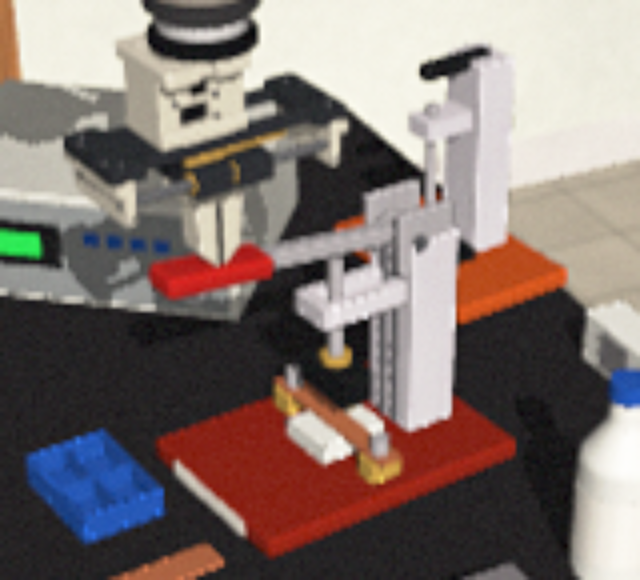

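Halfway down and tracking well, with the fingertips mid-paddle at 7 N. Continuing to the stop.

```bash
python3 -m creep '[{"dx":-0.0011,"dy":0.0084,"dz":0,"rx":0,"ry":0,"rz":0,"gripper":0},{"dx":-0.0018,"dy":0.0169,"dz":0,"rx":0,"ry":0,"rz":0,"gripper":0},{"dx":-0.002,"dy":0.0254,"dz":0,"rx":0,"ry":0,"rz":0,"gripper":0},{"dx":-0.0019,"dy":0.0339,"dz":0,"rx":0,"ry":0,"rz":0,"gripper":0},{"dx":-0.0012,"dy":0.0424,"dz":0,"rx":0,"ry":0,"rz":0,"gripper":0},{"dx":-0.0002,"dy":0.048,"dz":0,"rx":0,"ry":0,"rz":0,"gripper":0},{"dx":0,"dy":0.051,"dz":0,"rx":0,"ry":0,"rz":0,"gripper":0},{"dx":0,"dy":0.051,"dz":0,"rx":0,"ry":0,"rz":0,"gripper":0}]' 20;  python3 - <<'E'
from h import *
for n in("side",):
    p,d=read_camera(n)
    if n=="side":p=cv2.resize(p[80:225,220:380],None,fx=4,fy=4)
    cv2.imwrite(f"pics/{n}9.png",p[:,:,::-1])
E
```

```text
time: 11.88
tool_pos: [0.5332, 0.2113, 0.1928]
tool_rot: [-1.571, -0.003, 0.144]
contact_force: [-2.6, -0.8, 12.4]
opening: 0.0002
```

View pics/side9.png

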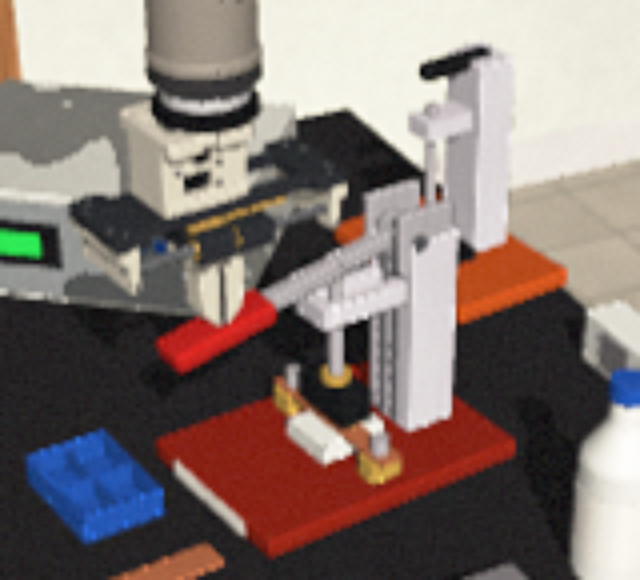

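The lever is near its stop at 12.4 N. I'll press 3 mm more and hold for just over 1 s.

```bash
python3 -m creep '[{"dx":0,"dy":0.002,"dz":0,"rx":0,"ry":0,"rz":0,"gripper":0},{"dx":0,"dy":0.003,"dz":0,"rx":0,"ry":0,"rz":0,"gripper":0},{"dx":0,"dy":0.003,"dz":0,"rx":0,"ry":0,"rz":0,"gripper":0}]' 20
```

```text
time: 12.3
tool_pos: [0.5334, 0.2114, 0.1922]
tool_rot: [-1.571, -0.005, 0.144]
contact_force: [-7.3, -2.9, 25.8]
opening: 0.0005
```

At the stop: force rose to 26 N with hardly any travel. Holding.

```bash
python3 -m creep '[{"dx":0,"dy":0,"dz":0,"rx":0,"ry":0,"rz":0,"gripper":0},{"dx":0,"dy":0,"dz":0,"rx":0,"ry":0,"rz":0,"gripper":0},{"dx":0,"dy":0,"dz":0,"rx":0,"ry":0,"rz":0,"gripper":0},{"dx":0,"dy":0,"dz":0,"rx":0,"ry":0,"rz":0,"gripper":0},{"dx":0,"dy":0,"dz":0,"rx":0,"ry":0,"rz":0,"gripper":0},{"dx":0,"dy":0,"dz":0,"rx":0,"ry":0,"rz":0,"gripper":0},{"dx":0,"dy":0,"dz":0,"rx":0,"ry":0,"rz":0,"gripper":0},{"dx":0,"dy":0,"dz":0,"rx":0,"ry":0,"rz":0,"gripper":0},{"dx":0,"dy":0,"dz":0,"rx":0,"ry":0,"rz":0,"gripper":0},{"dx":0,"dy":0,"dz":0,"rx":0,"ry":0,"rz":0,"gripper":0}]' 20
```

```text
time: 13.55
tool_pos: [0.5334, 0.2114, 0.1922]
tool_rot: [-1.571, -0.005, 0.144]
contact_force: [-8.0, -3.0, 26.0]
opening: 0.0005
```

```bash
python3 -c "
import numpy as np
f=lambda t:np.array([-(.17*np.cos(.5-t)-.009*np.sin(.5-t)),.17*np.sin(.5-t)+.009*np.cos(.5-t)])
for t in np.arange(.7,-.01,-.03):print(round(t,2),((f(t)-f(.7))*1000).round(1))"
```

```text
0.7 [0. 0.]
0.67 [-0.7  5.1]
0.64 [-1.2 10.1]
0.61 [-1.6 15.2]
0.58 [-1.8 20.3]
0.55 [-1.8 25.4]
0.52 [-1.7 30.6]
0.49 [-1.5 35.7]
0.46 [-1.1 40.7]
0.43 [-0.6 45.8]
0.4 [ 0.1 50.9]
0.37 [ 1.  55.9]
0.34 [ 2.  60.9]
0.31 [ 3.2 65.9]
0.28 [ 4.5 70.8]
0.25 [ 5.9 75.7]
0.22 [ 7.5 80.6]
0.19 [ 9.2 85.4]
0.16 [11.1 90.1]
0.13 [13.2 94.8]
0.1 [15.3 99.4]
0.07 [ 17.6 104. ]
0.04 [ 20.1 108.5]
0.01 [ 22.6 112.9]
```

```bash
python3 -m creep '[{"dx":0,"dy":-0.003,"dz":0,"rx":0,"ry":0,"rz":0,"gripper":0},{"dx":-0.0007,"dy":-0.008,"dz":0,"rx":0,"ry":0,"rz":0,"gripper":0},{"dx":-0.0012,"dy":-0.013,"dz":0,"rx":0,"ry":0,"rz":0,"gripper":0},{"dx":-0.0016,"dy":-0.018,"dz":0,"rx":0,"ry":0,"rz":0,"gripper":0},{"dx":-0.0018,"dy":-0.023,"dz":0,"rx":0,"ry":0,"rz":0,"gripper":0},{"dx":-0.0018,"dy":-0.028,"dz":0,"rx":0,"ry":0,"rz":0,"gripper":0},{"dx":-0.0017,"dy":-0.033,"dz":0,"rx":0,"ry":0,"rz":0,"gripper":0},{"dx":-0.0015,"dy":-0.038,"dz":0,"rx":0,"ry":0,"rz":0,"gripper":0},{"dx":-0.0011,"dy":-0.043,"dz":0,"rx":0,"ry":0,"rz":0,"gripper":0},{"dx":-0.0006,"dy":-0.048,"dz":0,"rx":0,"ry":0,"rz":0,"gripper":0},{"dx":0.0001,"dy":-0.053,"dz":0,"rx":0,"ry":0,"rz":0,"gripper":0},{"dx":0.001,"dy":-0.058,"dz":0,"rx":0,"ry":0,"rz":0,"gripper":0},{"dx":0.002,"dy":-0.063,"dz":0,"rx":0,"ry":0,"rz":0,"gripper":0},{"dx":0.0032,"dy":-0.068,"dz":0,"rx":0,"ry":0,"rz":0,"gripper":0},{"dx":0.0045,"dy":-0.073,"dz":0,"rx":0,"ry":0,"rz":0,"gripper":0},{"dx":0.0059,"dy":-0.078,"dz":0,"rx":0,"ry":0,"rz":0,"gripper":0},{"dx":0.0075,"dy":-0.083,"dz":0,"rx":0,"ry":0,"rz":0,"gripper":0},{"dx":0.0092,"dy":-0.088,"dz":0,"rx":0,"ry":0,"rz":0,"gripper":0},{"dx":0.0111,"dy":-0.0925,"dz":0,"rx":0,"ry":0,"rz":0,"gripper":0},{"dx":0.0132,"dy":-0.097,"dz":0,"rx":0,"ry":0,"rz":0,"gripper":0}]' 20
```

```text
time: 16.05
tool_pos: [0.5458, 0.2132, 0.2859]
tool_rot: [-1.571, -0.001, 0.144]
contact_force: [-1.5, 0.3, 6.0]
opening: 0.0004
```

Still riding the lever, 6 N. On to the top stop, in small steps.

```bash
python3 -m creep '[{"dx":0.002,"dy":-0.004,"dz":0,"rx":0,"ry":0,"rz":0,"gripper":0},{"dx":0.004,"dy":-0.008,"dz":0,"rx":0,"ry":0,"rz":0,"gripper":0},{"dx":0.006,"dy":-0.012,"dz":0,"rx":0,"ry":0,"rz":0,"gripper":0},{"dx":0.008,"dy":-0.016,"dz":0,"rx":0,"ry":0,"rz":0,"gripper":0},{"dx":0.01,"dy":-0.019,"dz":0,"rx":0,"ry":0,"rz":0,"gripper":0},{"dx":0.01,"dy":-0.022,"dz":0,"rx":0,"ry":0,"rz":0,"gripper":0},{"dx":0.01,"dy":-0.025,"dz":0,"rx":0,"ry":0,"rz":0,"gripper":0},{"dx":0.01,"dy":-0.027,"dz":0,"rx":0,"ry":0,"rz":0,"gripper":0}]' 20
```

```text
time: 17.05
tool_pos: [0.5551, 0.2145, 0.3114]
tool_rot: [-1.571, 0.002, 0.144]
contact_force: [0.6, -0.8, -0.9]
opening: 0.0004
```

Contact is gone at the top stop. I'll back off upward and check everything.

```bash
python3 -m creep '[{"dx":0,"dy":-0.02,"dz":0,"rx":0,"ry":0,"rz":0,"gripper":0},{"dx":0,"dy":-0.06,"dz":0,"rx":0,"ry":0,"rz":0,"gripper":0},{"dx":-0.05,"dy":-0.1,"dz":0,"rx":0,"ry":0,"rz":0,"gripper":0},{"dx":-0.1,"dy":-0.1,"dz":0,"rx":0,"ry":0,"rz":0,"gripper":0},{"dx":-0.15,"dy":-0.1,"dz":0,"rx":0,"ry":0,"rz":0,"gripper":0},{"dx":-0.15,"dy":-0.1,"dz":0,"rx":0,"ry":0,"rz":0,"gripper":0},{"dx":-0.15,"dy":-0.1,"dz":0,"rx":0,"ry":0,"rz":0,"gripper":0}]' 20;  python3 - <<'E'
from h import *
p,d=read_camera("side");cv2.imwrite("pics/side10.png",p[:,:,::-1])
redt=mask(p,(0,150,60),(5,255,255))|mask(p,(175,150,60),(179,255,255))
a=cv2.imread("pics/side0.png")[:,:,::-1]
r0=mask(a,(0,150,60),(5,255,255))|mask(a,(175,150,60),(179,255,255))
for m in(r0,redt):print('paddle side',pts(m,(255,100,300,145)).mean(0),len(pts(m,(255,100,300,145))))
p,d=read_camera("top");cv2.imwrite("pics/top10.png",p[:,:,::-1])
vv,uu=np.mgrid[190:235,378:430];q=np.c_[uu.ravel(),vv.ravel()];P=bydepth("top",q,d)
k=P[(P[:,2]>.112)&(P[:,2]<.13)];rr=cv2.minAreaRect(k[:,:2].astype(np.float32));print('knob',len(k),rr)
o=pts(mask(p,(5,130,120),(18,255,255)),(380,185,430,235));print('or',o.tolist())
b=cv2.imread("pics/top0.png")[:,:,::-1]
df=cv2.absdiff(np.ascontiguousarray(b),p).max(2)>60
n,l,st,ce=cv2.connectedComponentsWithStats(df.astype(np.uint8));print([s.tolist() for s in st[1:] if s[4]>8])
E
```

```text
time: 17.92
tool_pos: [0.4075, 0.1931, 0.4121]
tool_rot: [-1.571, -0.001, 0.144]
contact_force: [-0.0, -0.5, 0.3]
opening: 0.0002
paddle side [277.32835821 125.27860697] 201
paddle side [277.36  125.305] 200
knob 101 ((0.5392616391181946, -0.2694399654865265), (0.04972013086080551, 0.014398335479199886), 14.351373672485352)
or [[399, 199], [400, 199], [398, 200], [399, 200], [400, 200], [398, 201], [399, 201], [400, 201], [401, 201], [399, 202], [400, 202], [401, 202], [399, 203], [400, 203], [403, 204], [403, 205], [404, 205], [404, 206], [404, 207], [404, 208], [405, 208], [405, 209], [405, 210]]
[[0, 181, 99, 73, 3557], [397, 197, 5, 7, 22], [390, 202, 6, 5, 20], [399, 206, 5, 6, 20], [68, 208, 154, 111, 9068], [81, 238, 22, 14, 135], [70, 257, 11, 3, 26], [216, 278, 8, 22, 82], [193, 296, 24, 36, 572], [225, 305, 5, 10, 39], [104, 323, 26, 37, 656], [159, 336, 80, 64, 2409], [108, 363, 29, 37, 471], [27, 365, 16, 6, 49], [192, 370, 7, 6, 15], [49, 372, 38, 15, 173], [182, 372, 6, 5, 9], [180, 376, 4, 7, 11], [191, 377, 4, 8, 12], [169, 381, 5, 5, 10], [41, 386, 48, 14, 378], [113, 387, 4, 13, 23], [107, 392, 5, 8, 36], [322, 397, 10, 3, 22], [0, 398, 6, 2, 9], [25, 398, 10, 2, 17]]
```

View pics/side10.png

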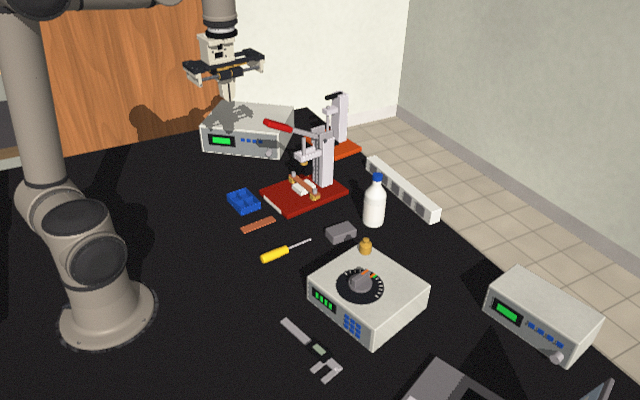

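View pics/top10.png

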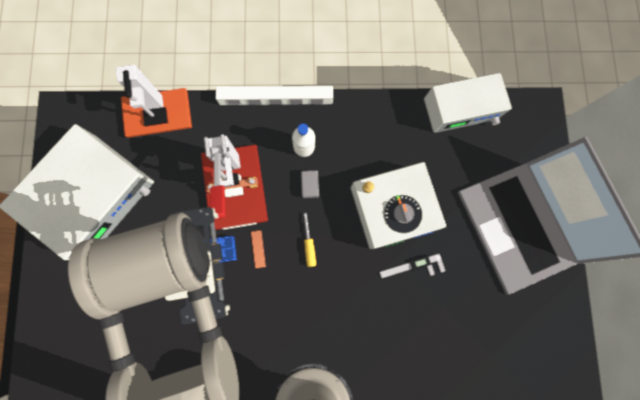

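The knob bar lies at 14.4° against the tester's roughly 15°, so it is within about 0.02 rad of zero. The paddle is back at its starting pixels (277.4,125.3), nothing loose has moved, and the arm touches nothing. Handing in.

```bash
python3 -c "
from cell import robot
print(robot.hand_in())"
```

```text
the job is handed in; nothing more can be done
None
```

The job is done and handed in at about 18 s of the 64 s allowed; the hand-in reports no verdict.

- **Knob:** I gripped the bar, turned it 0.56 rad clockwise onto the green band and let go. The last check has the bar at 14.4° against the tester's roughly 15°, so it is about 0.02 rad from zero.
- **Lever down:** I pushed the paddle down along its arc with closed fingers. I held it at the bottom stop, with the force steady at 26 N, for at least 1.25 s.
- **Lever up:** I eased it back over about 3 s at roughly 0.25 rad/s. It was still pressing on the fingers with 6 N near the top. The last camera check shows the paddle at its starting position.
- **Bench:** Comparing the top and side pictures with the first ones shows no loose item moved. In the last top picture the arm partly covers the tray, but the side view shows it in place. The arm ended clear of everything, with contact force about 0.

One move call was refused for missing keys before anything moved, and I resent it in full. No check failed, and the only small differences were calibration-sized, about 1 to 2 mm and 1°.

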